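Return the flash drive to its reclined slot

ROBOT

A 6-joint arm with a two-finger parallel gripper is mounted at the origin on the work surface. World frame = base frame: x ahead of the robot, y to its left, z up, the work surface at z = 0. Lengths are in m, angles in rad, forces in N, time in s.
With the tool pointing down it reaches from about 0.35 to 0.975 m from the base axis. Payload 4.9 kg.
Tool frame: the origin (TCP) lies midway between the tips of the shut fingers; the grasp point (between the pads) lies 19 mm behind it; z points along the fingers, y is the line along which they close (so a half turn about z gives the same grasp; the last joint's range is limited). The gripper opens to 85 mm and grips with 20 to 120 N. Pads are 22 mm wide; open, the fingers measure 114 mm over their backs; the gripper's body (76 mm by 85 mm) begins 54 mm behind the grasp point. The pads swing forward as they close: fully open they stand 13 mm farther back than shut.
Start: joints at [-1.313, 0.053, 1.613, -0, 1.476, -0.119], TCP at [0.23, -0.581, 0.231] pointing down, gripper open.
Joint ranges: [-3.01, 3.01], [-1.01, 2.22], [0.06, 2.58], [-1.02, 4.17], [0.09, 2.62], [-3.14, 3.14]. Speed limits (rad/s): [2.57, 2.57, 3.14, 3.14, 3.14, 3.14].

INTERFACE

Orientations are given as a 3x3 rotation matrix whose columns are the frame's x, y, z axes.
In Python, from bench import env, cams gives the robot as it stands. The module is installed in compiled form; this text tells all that it offers.
- The arm moves only by the tool apply_moves, never from a script. Its argument "commands" is a list that holds one entry, the list of rows, each a list of 7 numbers: the closure in counts, from 0 (fully open) to 255 (shut), then the shift along the tool's x, y, z in units of 50 mm (1.0 is 50 mm), then the turn, a rotation vector about the tool's x, y, z in rad. In form: [[[claw, x, y, z, rx, ry, rz], ...]]. A call has 1 to 12 rows; each row is the pose to reach, as a shift and turn from the pose commanded when the call began, along the tool's axes at that moment; what a row does not reach only later rows make up. A row lasts 1/10 s, in which the tool goes at most 50 mm and 8.59 degrees, less where a joint would pass 70% of its speed; a pose out of reach is approached as far as the arm can. A call with a gripper value outside its range is refused whole. The fingers move at their own pace and stop on an object; the grip force is fixed at half the most. Time passes only in rows, so rows that repeat a pose let the fingers close. It gives the time, the measured TCP pose, the force, the opening and the grip force at its end, in the units of the state.
- env.get_state(): the state, without advancing time (a new reading comes with each control period).
- cams.snapshot(name): name is "side" or "top" or "wrist"; returns a dict with "img" (420x560x3 uint8, blue, green, red), "z_map" (420x560 float32, m along the optical axis (not along the pixel's ray), 0 where there is no reading), "K" (3x3 intrinsics, pixels), "k1" (the pictures are not rectified: a ray, as slopes to the right and down, at radius r is drawn at 1 + k1 r^2 times it, then the intrinsics apply), "xyz" and "orientation" of the camera in the world. Camera axes: x right, y up, looking along -z (the intrinsics and any distortion apply to the point x, -y, -z); pixel columns grow to the right and rows downward; lengths in m; the calibration is good to about 2 mm. A picture is of the moment at which its call begins.
- env.job_done(): hands the job in; it is judged then, once.
The state is a dict: "t": time; "joints": joint angles; "joint_vel": joint speeds; "joint_torque": joint torques, N m; "ee_pos": TCP position; "eef_rot": TCP orientation; "force": force on the tool from outside, world axes, zero at the start; "ft_torque": the same for the moment, N m; "gripper_width": opening from 0.0 (shut) to 1.0 (fully open); "grip_force": force on a finger pad.
Only numpy, scipy, OpenCV 4.12 (cv2) and the standard library are available. Lean on these libraries where they do the work, as an engineer would, in place of code of your own. Each camera call takes 0.05 s, during which the arm holds its last target. There are 200 camera calls.

TASK

Put the aluminium swivel flash drive that lies loose in the drawer back into its own slot of the black stand, the one with the blue labels, matching the blue band round the drive: dark plug end down, pushed past the sprung retaining nub until it is fully home on the slot's floor, then let go of it. Push with feeling (a push of about 20 N is enough; never load the slot with more than 60 N in all), and leave the drives in their slots and the other things in the drawer where they are.

Things in the scene. Friction and masses are not known exactly. Their poses are not given: they have to be found in the camera images.
- drive: brushed aluminium swivel flash drive with a blue band, lying flat on the drawer's rubber liner (its top 6 mm above the desk top), 78 x 22 x 12 mm. Origin: centre of its underside as it lies. x along its length towards the swivel-pin end (the -x end is the dark plug end), y across the 22 mm width, z up through the 12 mm thickness.
- drive_plug (a point): centre of the drive's dark plug end face
- drive_cap (a point): centre of the drive's other end face, at the swivel pin (this end stays out of the slot)
- slot_blue: blue-labelled slot, the drive's own, in the black stand of four reclined slots (60 mm apart, order varies; coloured label plates at each foot, front and back). Origin: centre of the slot floor, 32 mm above the desk top. z: out of the slot, 35 degrees from vertical, the mouth leaning away from the robot; y along the row; x square to both, away from the robot and down.
- slot_blue_mouth (a point): centre of that slot's mouth, 26 mm above its floor along its z; axes as the slot's. The slot inside is 15 mm (x) by 25 mm (y) and 26 mm deep, walls 4 mm, with flared lips 8 mm above the mouth that guide the drive in.
- nub_blue (a joint): sprung rounded nub in that slot, 5 to 19 mm above its floor with a ramp upwards, 0 = standing 4.5 mm out of the near (-x) wall, grows to 0.006 m as it is pushed in (about 0.0015 with the drive in). It grips the drive by friction: it stops the drive about 15 mm short under its own weight; pushing past it takes roughly 10 to 20 N, enough to slip a light grip along the slot.
- slot_green: the other empty slot, with green labels: the same in every way, and the wrong one for this drive
- red_stick: red rubber-cased stick standing in the red-labelled slot, 66 x 22 x 12 mm. Origin: on the slot's floor; its axes are upright, not reclined.
- white_drive: white ceramic-capped drive standing in the white-labelled slot, 62 x 22 x 12 mm. Origin: on the slot's floor; its axes are upright, not reclined.
- card_reader: silver metal card reader, 62 x 44 x 14 mm, lying loose at the side of the drawer. Origin: centre of its underside.
- dongle: green plastic adapter dongle, 46 x 24 x 13 mm with a metal plug, lying loose at the side of the drawer. Origin: centre of its underside.
- note_block: yellow sticky-note block, 76 x 76 x 24 mm, lying loose at the side of the drawer. Origin: centre of its underside.
- eraser: white eraser in a red sleeve, 45 x 22 x 13 mm, lying loose at the side of the drawer. Origin: centre of its underside.
- stapler: small orange and grey stapler, 85 x 26 x 28 mm, lying loose at the side of the drawer. Origin: centre of its underside.

How it is judged:
By the outcome, as a careful person would: the job done as asked, in the order asked, and still so for the second after the job is handed in, with the robot touching nothing.
It also fails if it takes over 54 s, if anything falls off the work surface, if the arm or the gripper's body presses on something with over 40 N, if the wrist force passes 120 N, or if a joint passes its speed limit or range.

## Working session

There is one attempt and no reset: what is moved stays moved. The work goes in short steps, Python scripts to look and compute and a tool call to move; the robot and the scene stay as the last step left them, time stands still between calls to the robot, and variables do not carry over. Pictures are saved under pics/ and viewed, at most 10 in all, crops included, and the job is handed in when it is done.

Besides the shell and the picture viewer there is one more tool, called after "Call:" by a JSON object that holds its "method" and its "body", one argument or row to a line. apply_moves: Moves the arm, as the interface text tells. Its arguments: {"type":"object","properties":{"commands":{"type":"array"}},"required":["commands"]}

```bash
mkdir -p pics; cat > h.py <<'E'
import numpy as np, cv2
from bench import env, cams
def snap(n,f=None):
    s=cams.snapshot(n)
    if f: cv2.imwrite('pics/'+f,s['img'])
    return s
def cloud(s):
    h,w=s['z_map'].shape
    u,v=np.meshgrid(np.arange(w),np.arange(h))
    K=s['K'];k=float(s['k1'])
    p=cv2.undistortPoints(np.stack([u,v],-1).reshape(-1,1,2).astype(float),K,np.array([k,0,0,0,0.])).reshape(h,w,2)
    z=s['z_map']
    c=np.stack([p[...,0]*z,-p[...,1]*z,-z],-1)
    P=c@np.array(s['orientation']).T+np.array(s['xyz'])
    P[z==0]=np.nan
    return P
def shift(target_p,target_R=None):
    st=env.get_state();R=np.array(st['eef_rot']);p=np.array(st['ee_pos'])
    from scipy.spatial.transform import Rotation as Ro
    out=(R.T@(np.array(target_p)-p))/0.05
    rv=Ro.from_matrix(R.T@target_R).as_rotvec() if target_R is not None else np.zeros(3)
    return np.round(out,3),np.round(rv,4)
E
python3 - <<'E'
from h import *
a=snap('top','top.png');b=snap('side','side.png')
for s in (a,b): print(s['xyz'],s['orientation'],s['K'],s['k1'])
st=env.get_state();print(st)
cv2.imwrite('pics/both.png',cv2.resize(np.vstack([a['img'],b['img']]),(400,600)))
E
```

```text
[0.51924298 0.01017172 0.88236039] [[ 0.02617027  0.99794463 -0.0584947 ]
 [-0.99959152  0.02679596  0.00993787]
 [ 0.01148486  0.05821073  0.99823825]] [[403.54482878   0.         280.98573269]
 [  0.         403.54482878 212.38061441]
 [  0.           0.           1.        ]] -0.07342171583363039
[ 0.29457228 -0.3891304   0.64236315] [[ 0.83168891  0.4316834  -0.34920338]
 [-0.55512552  0.65935292 -0.50703983]
 [ 0.01136759  0.61555111  0.78801498]] [[379.16194211   0.         281.32515056]
 [  0.         379.16194211 205.44079161]
 [  0.           0.           1.        ]] -0.016395300648883292
{'t': 0.1, 'joints': array([-1.31303000e+00,  5.32489384e-02,  1.61415869e+00, -1.62674000e-05,
        1.47601825e+00, -1.19001559e-01]), 'joint_vel': array([-4.51012200e-04, -1.11857531e-03, -2.22459576e-03, -3.94059952e-05,
       -6.94027708e-04, -1.24483596e-03]), 'joint_torque': array([-9.15041292e-04, -3.94902027e+01, -3.71363461e+01, -1.11419702e-04,
        3.91552399e-03, -8.41765143e-06]), 'ee_pos': array([ 0.22979713, -0.58060888,  0.23021075]), 'eef_rot': array([[ 9.29858119e-01,  3.67917988e-01, -4.82987727e-04],
       [ 3.67918249e-01, -9.29856459e-01,  1.76853122e-03],
       [ 2.01565189e-04, -1.82218311e-03, -9.99998320e-01]]), 'force': array([ 0.03698422, -0.12140214, -0.00128392]), 'ft_torque': array([ 0.01189069,  0.02438703, -0.01762893]), 'grip_force': 0.0, 'gripper_width': 0.9986010406003752}
```

View pics/top.png

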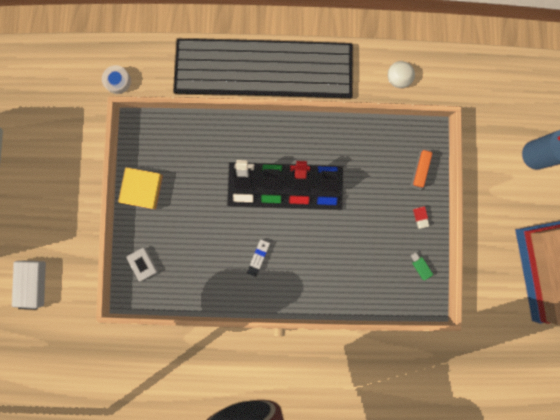

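View pics/side.png

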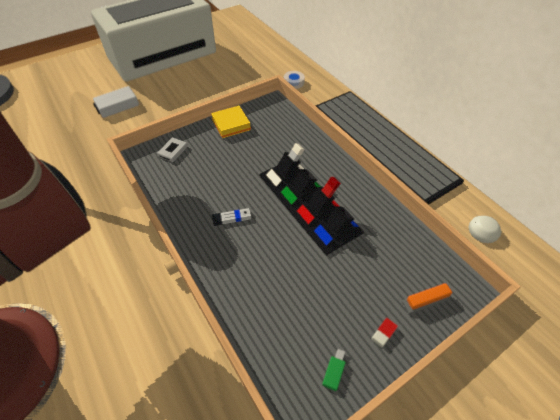

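Top view: the stand spans cols 228–343, rows 163–208, with blue the rightmost slot (label about 327,200). The drive is at about (260,256), its plug at lower left (252,271).

```bash
python3 - <<'E'
from h import *
s=snap('top');P=cloud(s);im=s['img'].astype(int)
hsv=cv2.cvtColor(s['img'],cv2.COLOR_BGR2HSV)
# drive: bright/blue blob incl. height
roi=np.zeros(P.shape[:2],bool);roi[230:285,238:285]=True
m=roi&(P[...,2]>0.011)
print('drive n',m.sum());q=P[m]
c,(w,h),ang=cv2.minAreaRect((q[:,:2]*1000).astype(np.float32));print(c,w,h,ang,np.percentile(q[:,2],[5,50,95]))
print('liner',np.nanmedian(P[280:300,140:180,2]))
for p in [(252,271),(266,241),(260,256)]: print(p,P[p[1],p[0]])
# label centroids front
r=np.zeros_like(roi);r[190:212,225:350]=True
H,S,V=hsv[...,0],hsv[...,1],hsv[...,2]
for n,mm in dict(blue=(H>105)&(H<130)&(S>120)&(V>60),red=((H<8)|(H>172))&(S>150)&(V>60),green=(H>50)&(H<80)&(S>120)&(V>50),white=(S<50)&(V>150)).items():
    k=mm&r; v,u=np.nonzero(k);print(n,k.sum(),u.mean(),v.mean(),np.nanmean(P[k],0))
    r2=np.zeros_like(roi);r2[158,:]=0;r2[155:180,225:350]=True;k=mm&r2
    if k.sum(): v,u=np.nonzero(k);print('  back',k.sum(),u.mean(),v.mean(),np.nanmean(P[k],0))
cv2.imwrite('pics/crop.png',cv2.resize(s['img'][150:285,225:350],None,fx=4.4,fy=4.4,interpolation=cv2.INTER_CUBIC))
E
```

```text
drive n 379
(472.0675048828125, 34.220787048339844) 77.96824645996094 92.1631851196289 14.394166946411133 [0.01579463 0.01876892 0.02154563]
liner 0.006649994354173849
(252, 271) [0.44320482 0.06001586 0.01798969]
(266, 241) [0.50765471 0.03223884 0.00764949]
(260, 256) [0.47551592 0.04388041 0.01802889]
blue 179 326.804469273743 200.268156424581 [ 0.59823048 -0.09587356  0.02267019]
  back 103 326.873786407767 168.67961165048544 [ 0.66618577 -0.09427649  0.02501237]
red 163 298.7361963190184 199.46012269938652 [ 0.59823964 -0.03563503  0.02332227]
  back 251 300.0278884462151 169.56573705179284 [ 0.65571975 -0.03454     0.06506083]
green 157 270.56050955414014 198.52229299363057 [0.59855887 0.02458006 0.02355963]
  back 81 272.2345679012346 166.71604938271605 [0.66745761 0.02299964 0.02251965]
white 146 242.4041095890411 197.5958904109589 [0.59893086 0.08484557 0.02327798]
  back 161 242.29813664596273 167.87577639751552 [0.6561802  0.08341194 0.06439078]
```

View pics/crop.png

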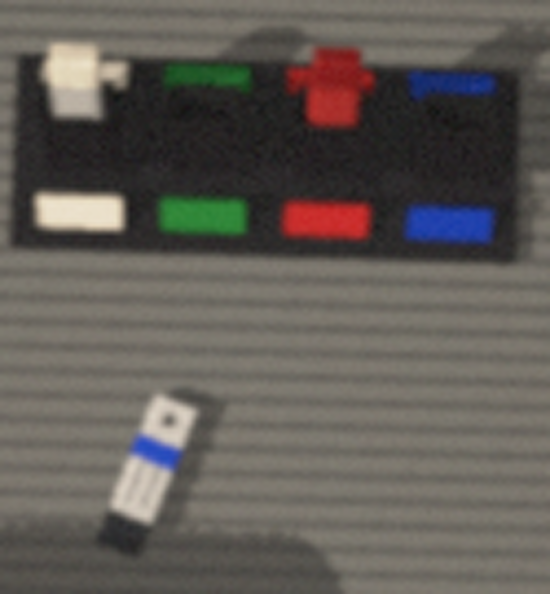

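```bash
cat >> h.py <<'E'
def px2w(s,u,v,z):
    k=float(s['k1']);q=cv2.undistortPoints(np.array([[[u,v]]],float),s['K'],np.array([k,0,0,0,0.])).ravel()
    d=np.array(s['orientation'])@np.array([q[0],-q[1],-1]);o=np.array(s['xyz'])
    return o+d*(z-o[2])/d[2]
def w2px(s,p):
    c=np.array(s['orientation']).T@(np.array(p,float)-s['xyz'])
    return cv2.projectPoints(np.array([[c[0],-c[1],-c[2]]]),np.zeros(3),np.zeros(3),s['K'],np.array([float(s['k1']),0,0,0,0.]))[0].ravel()
E
python3 - <<'E'
from h import *
s=snap('top')
a=px2w(s,252.3,274.1,.014);b=px2w(s,266.1,240.5,.018)
print(a,b,np.linalg.norm(b-a),np.degrees(np.arctan2(*(b-a)[[1,0]])),(a+b)/2)
print(shift([.48,-.09,.26],np.diag([1.,-1,-1])))
E
```

```text
[0.43626538 0.05941428 0.014     ] [0.5088638  0.03179394 0.018     ] 0.07777797856884873 -20.82950997429801 [0.47256459 0.04560411 0.016     ]
(array([ 8.264, -7.287, -0.579]), array([-1.400e-03,  1.000e-04,  3.768e-01]))
```

Call:
{"method": "apply_moves", "body": {
  "commands": [
    [[0, 0, 0, -1, 0, 0, 0.1], [0, 0.8, -0.7, -1, 0, 0, 0.2], [0, 1.6, -1.4, -0.9, 0, 0, 0.3], [0, 2.3, -2.0, -0.8, 0, 0, 0.377], [0, 3.0, -2.65, -0.7, 0, 0, 0.377], [0, 3.7, -3.3, -0.6, 0, 0, 0.377], [0, 4.4, -3.9, -0.6, 0, 0, 0.377], [0, 5.1, -4.5, -0.6, 0, 0, 0.377], [0, 5.8, -5.1, -0.6, 0, 0, 0.377], [0, 6.5, -5.7, -0.6, 0, 0, 0.377], [0, 7.2, -6.3, -0.6, 0, 0, 0.377], [0, 7.9, -6.95, -0.6, 0, 0, 0.377]]
  ]
}}

```text
t: 1.4
ee_pos: [0.4699, -0.1109, 0.2613]
eef_rot: [[1.0, -0.0, 0.0], [-0.0, -1.0, -0.0], [0.0, 0.0, -1.0]]
force: [0.8, -0.3, -0.1]
gripper_width: 0.999
grip_force: 0.0
```

```bash
python3 - <<'E'
from h import *
s=snap('wrist','w1.png');st=env.get_state()
print(st['ee_pos'],st['eef_rot'],st['t'],s['xyz'],s['orientation'],st['joints'])
for p in [(.598,-.0959,.0227),(.666,-.0943,.025)]: print(w2px(s,p))
E
```

```text
[ 0.47185846 -0.10493281  0.26128907] [[ 0.99997659  0.00645233  0.0022789 ]
 [ 0.00644052 -0.99996599  0.00515207]
 [ 0.00231206 -0.00513727 -0.99998413]] 1.45 [ 0.54387916 -0.11134361  0.40471806] [[ 1.01061338e-04  9.55897166e-01  2.93701546e-01]
 [-9.99999689e-01  3.26240691e-04 -7.17705603e-04]
 [-7.81870147e-04 -2.93701382e-01  9.55896902e-01]] [-0.37622588 -0.31322482  1.89578636  0.00562945  1.55880472  1.18805706]
[263.82243009  53.41514785]
[261.47769489 -17.9772802 ]
```

View pics/w1.png

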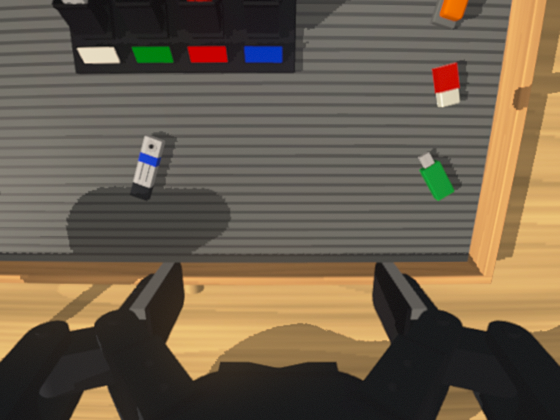

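Wrist view: blue front label at (264,55); slot mouths are cut off at the top. I'll move forward to look into the slot.

Call:
{"method": "apply_moves", "body": {
  "commands": [
    [[0, 1, -0.2, 0, 0, 0, 0], [0, 2, -0.2, 0, 0, 0, 0], [0, 3, -0.2, 0, 0, 0, 0], [0, 4, -0.2, 0, 0, 0, 0], [0, 4, -0.2, 0, 0, 0, 0], [0, 4, -0.2, 0, 0, 0, 0]]
  ]
}}

```text
t: 2.05
ee_pos: [0.6696, -0.1028, 0.2591]
eef_rot: [[1.0, 0.0, -0.004], [0.0, -1.0, 0.001], [-0.004, -0.001, -1.0]]
force: [-1.3, 0.2, -0.5]
gripper_width: 1.001
grip_force: 0.0
```

```bash
python3 - <<'E'
from h import *
s=snap('wrist');st=env.get_state();P=cloud(s)
np.savez('w2.npz',P=P,img=s['img'])
print(st['ee_pos'],s['xyz'],st['t'])
u,v=w2px(s,(.63,-.095,.06)).astype(int);print(u,v)
s2=s['img'][v-110:v+110,u-110:u+110]
z=np.clip(P[...,2]*255/.1,0,255)[v-110:v+110,u-110:u+110]
z=cv2.applyColorMap(np.nan_to_num(z).astype(np.uint8),2)
cv2.imwrite('pics/w2.png',cv2.resize(np.hstack([np.clip(s2*2.0,0,255).astype(np.uint8),z]),(800,400)))
E
```

```text
[ 0.66903433 -0.10284151  0.26054707] [ 0.74420233 -0.10332505  0.40215223] 2.1
270 211
```

View pics/w2.png

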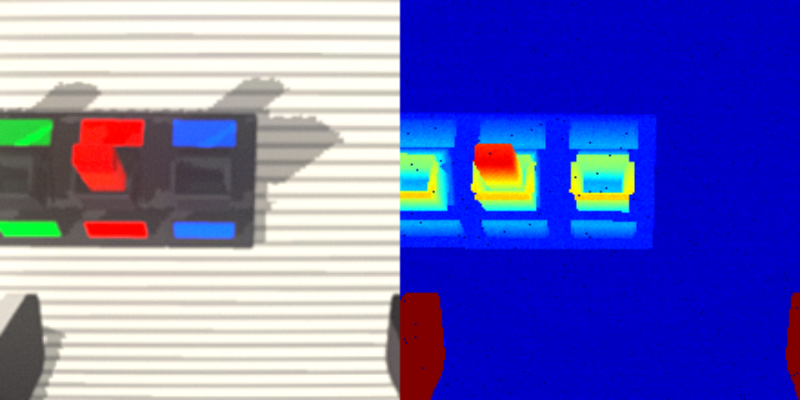

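Blue slot clearly visible (crop about 172–238, 155–205), empty; depth shows its lips and interior. Now I fit it in the slot frame.

```bash
python3 - <<'E'
import numpy as np
P=np.load('w2.npz')['P'].reshape(-1,3)
t=np.radians(35);X=np.array([np.cos(t),0,-np.sin(t)]);Z=np.array([np.sin(t),0,np.cos(t)])
m=(abs(P[:,1]+.095)<.028)&(abs(P[:,0]-.635)<.05)&(P[:,2]>.03)
q=P[m];o=np.array([.62,-.095,.032]);d=q-o
S=np.c_[d@X,d[:,1],d@Z]*1000
ys=[S[S[:,2]>20][:,1].min(),S[S[:,2]>20][:,1].max()];print('y outer',ys,'max z',np.percentile(S[:,2],[95,99]))
sel=abs(S[:,1]-np.mean(ys))<9
print('xz map, median z per x bin along centre')
for a in range(-24,34,2):
    k=sel&(S[:,0]>=a)&(S[:,0]<a+2)
    if k.sum()>2:print(a,k.sum(),np.round(np.percentile(S[k,2],[5,50,95]),1))
print('y profile')
ks=(S[:,0]>-6)&(S[:,0]<4)
for a in range(-26,26,2):
    k=ks&(S[:,1]>=a)&(S[:,1]<a+2)
    if k.sum()>2:print(a,k.sum(),np.round(np.percentile(S[k,2],[5,50,95]),1))
E
```

```text
y outer [np.float64(-27.928943747228722), np.float64(27.986414645557524)] max z [294.70448924 296.72321093]
xz map, median z per x bin along centre
-10 16 [35.7 37.  38.1]
-8 100 [ 5.2 21.4 38.6]
-6 36 [ 3.8 20.6 34.9]
-4 4 [32.4 32.8 33.3]
6 27 [3.4 4.6 5.5]
8 21 [4.1 5.2 6. ]
10 4 [4.9 5.5 6.2]
12 133 [ 7.4 21.2 32.6]
14 39 [31.9 34.3 36.4]
16 43 [35.4 37.4 38.8]
18 17 [36.3 36.9 37.7]
26 10 [17.8 18.7 19.2]
28 3 [17.3 17.4 17.5]
y profile
-20 7 [35.8 36.7 37.7]
-18 17 [34.2 37.3 38.9]
-16 19 [ 8.3 34.4 36.1]
-14 14 [11.6 30.9 34.1]
-12 6 [ 5.1 10.  34.4]
-8 4 [ 6.4 27.2 34.4]
-6 3 [18.5 32.3 34.6]
-4 5 [ 9.9 21.  33.5]
-2 5 [10.4 25.  34.9]
0 5 [ 4.2 16.6 33.9]
2 3 [10.1 24.8 33.4]
4 8 [ 5.7 16.2 33.7]
6 4 [ 6.7 29.1 34.7]
8 6 [ 5.  24.7 35.3]
10 5 [17.3 24.4 34.1]
12 17 [13.4 31.  34.9]
14 17 [30.3 35.6 37.1]
16 16 [11.4 37.1 38.2]
18 9 [36.2 37.3 38.6]
```

```bash
cat >> h.py <<'E'
def Rpick(a=15,psi=-20.8):
    a,p=np.radians([a,psi]);dx=np.array([np.cos(p),np.sin(p),0]);Zv=np.array([0,0,1.])
    x=dx*np.cos(a)-Zv*np.sin(a);z=-Zv*np.cos(a)-dx*np.sin(a)
    return np.c_[x,np.cross(z,x),z]
DX=np.array([np.cos(np.radians(-20.8)),np.sin(np.radians(-20.8)),0])
G=np.array([.4726,.0456,0])+.020*DX
E
python3 - <<'E'
from h import *
R=Rpick();p=G+[0,0,.0095]
print(p,shift(p-R[:,2]*.08,R))
E
```

```text
[0.49129651 0.03849786 0.0095    ] (array([-3.162, -2.678,  3.482]), array([ 0.0474, -0.2572,  0.3608]))
```

Call:
{"method": "apply_moves", "body": {
  "commands": [
    [[0, -0.7, -0.6, 0, 0.015, -0.08, 0.11], [0, -1.4, -1.2, 0, 0.03, -0.16, 0.22], [0, -2.1, -1.8, 0.2, 0.047, -0.257, 0.33], [0, -2.8, -2.4, 0.6, 0.047, -0.257, 0.361], [0, -3.162, -2.678, 1.4, 0.047, -0.257, 0.361], [0, -3.162, -2.678, 2.3, 0.047, -0.257, 0.361], [0, -3.162, -2.678, 3.2, 0.047, -0.257, 0.361], [0, -3.162, -2.678, 3.48, 0.047, -0.257, 0.361], [0, -3.162, -2.678, 3.48, 0.047, -0.257, 0.361], [0, -3.162, -2.678, 3.48, 0.047, -0.257, 0.361]]
  ]
}}

```text
t: 3.1
ee_pos: [0.5126, 0.0308, 0.0898]
eef_rot: [[0.904, -0.356, -0.237], [-0.344, -0.935, 0.091], [-0.253, -0.001, -0.967]]
force: [-0.0, 0.0, -0.1]
gripper_width: 0.999
grip_force: 0.0
```

```bash
python3 - <<'E'
from h import *
R=Rpick();p=G+[0,0,.0095]
print(shift(p,R))
s=snap('wrist','w3.png')
e=np.array([.4726,.0456,.018])
print(w2px(s,e-.039*DX),w2px(s,e+.039*DX),w2px(s,p))
E
```

```text
(array([-0.03 ,  0.009,  1.669]), array([-0.0009, -0.0055, -0.0004]))
[277.59676347 279.75089835] [277.53954914 196.16046015] [277.58465435 212.75022534]
```

View pics/w3.png

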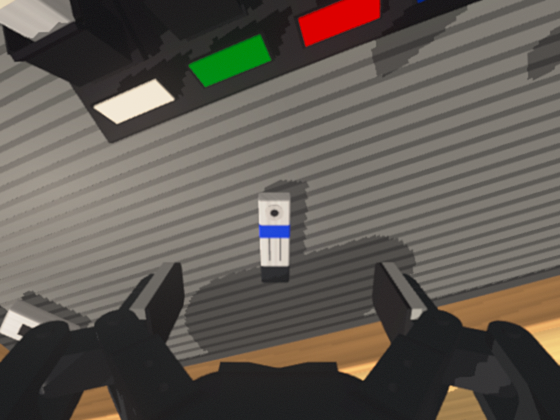

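Drive at col 275, rows 197–281, as predicted within 2 mm. Descend and grip.

Call:
{"method": "apply_moves", "body": {
  "commands": [
    [[0, 0, 0.03, 0.6, 0, 0, 0], [0, 0, 0.03, 1.1, 0, 0, 0], [0, -0.03, 0.03, 1.45, 0, 0, 0], [0, -0.03, 0.03, 1.67, 0, 0, 0], [0, -0.03, 0.03, 1.67, 0, 0, 0], [255, -0.03, 0.03, 1.67, 0, 0, 0], [255, -0.03, 0.03, 1.67, 0, 0, 0], [255, -0.03, 0.03, 1.67, 0, 0, 0], [255, -0.03, 0.03, 1.67, 0, 0, 0], [255, -0.03, 0.03, 1.67, 0, 0, 0], [255, -0.03, 0.03, 1.67, 0, 0, 0], [255, -0.03, 0.03, 1.67, 0, 0, 0]]
  ]
}}

```text
t: 4.35
ee_pos: [0.4902, 0.0379, 0.0081]
eef_rot: [[0.904, -0.355, -0.239], [-0.343, -0.935, 0.091], [-0.256, -0.0, -0.967]]
force: [-1.0, 0.1, 4.7]
gripper_width: 0.237
grip_force: 61.2
```

```bash
cat >> h.py <<'E'
t35=np.radians(35);SX=np.array([np.cos(t35),0,-np.sin(t35)]);SZ=np.array([np.sin(t35),0,np.cos(t35)])
O=np.array([.6262,-.095,.0325])
def grip_T(pg,Rg,DXv,plug):  # plug in tool frame, drive rot in tool frame
    D=np.c_[DXv,np.cross([0,0,1],DXv),[0,0,1]]
    return Rg.T@(np.array(plug)-pg),Rg.T@D
def tool_at(h,T,off=(0,0)):
    Ds=np.c_[SZ,[0,1,0],-SX]
    R=Ds@T[1].T
    return O+SZ*h+SX*off[0]+np.array([0,off[1],0])-R@T[0],R
E
python3 - <<'E'
from h import *
st=env.get_state();pg=np.array(st['ee_pos']);Rg=np.array(st['eef_rot'])
# lateral: drive centred between pads, aligned with the tool's x
dx=Rg[:,0].copy();dx[2]=0;dx/=np.linalg.norm(dx)
c=np.array([.4726,.0456,.012]);n=np.cross([0,0,1],dx);c=c+n*((pg-c)@n)
plug=c-.039*dx
T=grip_T(pg,Rg,dx,plug);np.savez('T.npz',a=T[0],b=T[1]);print(T[0],T[1])
for h in (.08,.05,0): p,R=tool_at(h,T);print(h,p,shift(p,R))
E
```

```text
[-5.72777003e-02  4.55180866e-06  1.11369328e-02] [[ 9.66747656e-01  2.13412498e-18 -2.55732221e-01]
 [-1.04521062e-04 -9.99999916e-01 -3.95122254e-04]
 [-2.55732200e-01  4.08712917e-04 -9.66747576e-01]]
0.08 [ 0.70865965 -0.095       0.14349801] (array([ 4.168,  0.932, -3.904]), array([ 0.0829,  0.9489, -0.3686]))
0.05 [ 0.69145236 -0.095       0.11892345] (array([ 3.983,  1.054, -3.346]), array([ 0.0829,  0.9489, -0.3686]))
0 [ 0.66277353 -0.095       0.07796584] (array([ 3.674,  1.258, -2.417]), array([ 0.0829,  0.9489, -0.3686]))
```

Call:
{"method": "apply_moves", "body": {
  "commands": [
    [[255, 0, 0, -0.4, 0, 0, 0], [255, 0, 0, -1.0, 0, 0, 0], [255, 0, 0, -1.8, 0, 0, 0], [255, 0, 0, -2.6, 0, 0, 0], [255, 0, 0, -3.0, 0, 0, 0], [255, 0, 0, -3.0, 0, 0, 0]]
  ]
}}

```text
t: 4.95
ee_pos: [0.5282, 0.0238, 0.1556]
eef_rot: [[0.905, -0.356, -0.233], [-0.344, -0.935, 0.09], [-0.25, -0.002, -0.968]]
force: [-0.1, -0.1, -0.1]
gripper_width: 0.238
grip_force: 58.9
```

```bash
python3 - <<'E'
from h import *
z=np.load('T.npz');T=(z['a'],z['b'])
st=env.get_state();print(st['ee_pos'],st['gripper_width'],st['force'],st['joints'])
p,R=tool_at(.08,T);print(p,shift(p,R))
E
```

```text
[0.5281943  0.0237591  0.15563348] 0.238327711196684 [-0.10606718 -0.08783496 -0.10708241] [-0.12783797  0.04423622  1.76616043  0.05980315  1.57653195  1.799184  ]
[ 0.70865965 -0.095       0.14349801] (array([ 4.145,  0.937, -0.82 ]), array([ 0.0828,  0.9425, -0.3685]))
```

Call:
{"method": "apply_moves", "body": {
  "commands": [
    [[255, 0, 0, -0.9, 0.011, 0.13, -0.05], [255, 0.3, 0.1, -1.8, 0.023, 0.26, -0.1], [255, 0.8, 0.2, -2.4, 0.034, 0.39, -0.15], [255, 1.4, 0.3, -2.6, 0.046, 0.52, -0.2], [255, 2.0, 0.45, -2.6, 0.057, 0.65, -0.25], [255, 2.6, 0.6, -2.5, 0.069, 0.78, -0.306], [255, 3.2, 0.75, -2.3, 0.083, 0.9425, -0.3685], [255, 3.7, 0.9, -2.0, 0.083, 0.9425, -0.3685], [255, 4.145, 0.937, -1.5, 0.083, 0.9425, -0.3685], [255, 4.145, 0.937, -0.82, 0.083, 0.9425, -0.3685], [255, 4.145, 0.937, -0.82, 0.083, 0.9425, -0.3685], [255, 4.145, 0.937, -0.82, 0.083, 0.9425, -0.3685]]
  ]
}}

```text
t: 6.15
ee_pos: [0.7044, -0.0939, 0.1357]
eef_rot: [[0.771, 0.0, 0.636], [-0.001, -1.0, 0.002], [0.636, -0.003, -0.771]]
force: [0.4, -0.3, 0.3]
gripper_width: 0.236
grip_force: 58.8
```

```bash
python3 - <<'E'
from h import *
z=np.load('T.npz');T=(z['a'],z['b'])
st=env.get_state();print(st['ee_pos'],st['gripper_width'],st['force'],st['joints'])
for h in (.08,.05,0):
  p,R=tool_at(h,T);print(p,shift(p,R))
a=snap('side');b=snap('wrist')
for s in (a,b): print([w2px(s,O+SZ*h).round() for h in (0.034,.08,.158)])
cv2.imwrite('pics/v4.png',cv2.resize(np.hstack([a['img'][60:280,240:460],b['img'][100:420,120:440][::1]][:1]),(600,600)))
cv2.imwrite('pics/v5.png',b['img'])
E
```

```text
[ 0.70440141 -0.09386512  0.13565856] 0.2363051133642055 [ 0.399324   -0.2876412   0.26444743] [-0.31680929 -0.00535222  1.95248679  0.38468707  0.5638057   0.99478236]
[ 0.70865965 -0.095       0.14349801] (array([ 0.166,  0.022, -0.067]), array([-0.002 ,  0.0114, -0.0015]))
[ 0.69145236 -0.095       0.11892345] (array([-0.413,  0.024,  0.093]), array([-0.002 ,  0.0114, -0.0015]))
[ 0.66277353 -0.095       0.07796584] (array([-1.376,  0.026,  0.36 ]), array([-0.002 ,  0.0114, -0.0015]))
[array([345., 212.]), array([358., 194.]), array([384., 160.])]
[array([279., 383.]), array([279., 339.]), array([279., 228.])]
```

View pics/v4.png

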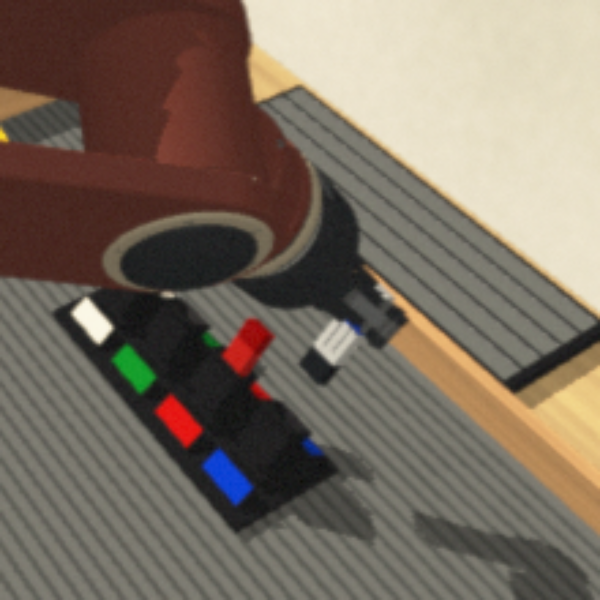

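View pics/v5.png

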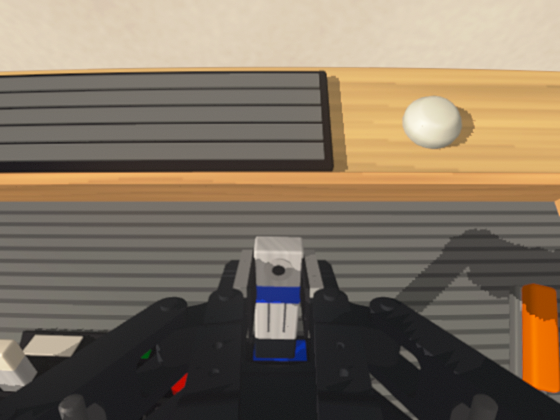

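Plug end seen in the side view at about (356,197), matching the prediction within a pixel or so; the drive is in line with the blue slot. Lower to the lips.

Call:
{"method": "apply_moves", "body": {
  "commands": [
    [[255, -0.12, 0.024, 0.01, -0.002, 0.011, 0], [255, -0.27, 0.024, 0.052, -0.002, 0.011, 0], [255, -0.41, 0.024, 0.093, -0.002, 0.011, 0], [255, -0.55, 0.024, 0.133, -0.002, 0.011, 0], [255, -0.65, 0.024, 0.16, -0.002, 0.011, 0], [255, -0.75, 0.024, 0.187, -0.002, 0.011, 0], [255, -0.85, 0.024, 0.214, -0.002, 0.011, 0], [255, -0.93, 0.024, 0.236, -0.002, 0.011, 0], [255, -0.93, 0.024, 0.236, -0.002, 0.011, 0], [255, -0.93, 0.024, 0.236, -0.002, 0.011, 0]]
  ]
}}

```text
t: 7.25
ee_pos: [0.6774, -0.0956, 0.0992]
eef_rot: [[0.762, -0.001, 0.647], [-0.0, -1.0, -0.001], [0.647, 0.0, -0.762]]
force: [1.9, -1.3, -2.5]
gripper_width: 0.235
grip_force: 58.5
```

```bash
cat > chk.py <<'E'
from h import *
z=np.load('T.npz');T=(z['a'],z['b'])
st=env.get_state();print(st['t'],st['ee_pos'],st['gripper_width'],st['grip_force'])
F=np.array(st['force']);p,R=tool_at(0,T);e=np.array(st['ee_pos'])-p
print('F slot xyz',F@SX,F[1],F@SZ,'err x,y,h mm',e@SX*1e3,e[1]*1e3,e@SZ*1e3,shift(p,R))
E
python3 chk.py
```

```text
7.25 [ 0.67742842 -0.09563461  0.09917406] 0.23513853378316985 58.529267051490024
F slot xyz 2.943144510979274 -1.3380966156594978 -0.9312998110581426 err x,y,h mm -0.15994805444378227 -0.6346141002221556 25.77845013520712 (array([-0.498, -0.013,  0.134]), array([ 0.001 , -0.0028, -0.0004]))
```

Call:
{"method": "apply_moves", "body": {
  "commands": [
    [[255, -0.06, 0, 0.016, 0, 0, 0], [255, -0.12, 0, 0.032, 0, 0, 0], [255, -0.17, 0, 0.046, 0, 0, 0], [255, -0.22, 0, 0.059, 0, 0, 0], [255, -0.26, 0, 0.07, 0, 0, 0], [255, -0.26, 0, 0.07, 0, 0, 0]]
  ]
}}

```text
t: 7.85
ee_pos: [0.6728, -0.0967, 0.0921]
eef_rot: [[0.757, -0.003, 0.654], [-0.001, -1.0, -0.003], [0.654, 0.002, -0.757]]
force: [8.4, -0.2, 2.0]
gripper_width: 0.242
grip_force: 58.4
```

```bash
python3 chk.py
```

```text
7.85 [ 0.67277385 -0.09669725  0.09211185] 0.24155192210201254 58.43510385782565
F slot xyz 5.766641362910612 -0.1578057896564628 6.466373359350395 err x,y,h mm 0.0779600238358722 -1.6972546936036141 17.32368038248905 (array([-0.336, -0.034,  0.083]), array([ 0.0038, -0.0111, -0.0007]))
```

Call:
{"method": "apply_moves", "body": {
  "commands": [
    [[255, -0.04, -0.02, 0.011, 0, 0, 0], [255, -0.08, -0.02, 0.021, 0, 0, 0], [255, -0.12, -0.02, 0.032, 0, 0, 0], [255, -0.12, -0.02, 0.032, 0, 0, 0], [255, -0.12, -0.02, 0.032, 0, 0, 0]]
  ]
}}

```text
t: 8.35
ee_pos: [0.6705, -0.0963, 0.0887]
eef_rot: [[0.755, -0.004, 0.656], [-0.0, -1.0, -0.005], [0.656, 0.003, -0.755]]
force: [10.5, -0.4, 2.7]
gripper_width: 0.238
grip_force: 58.3
```

```bash
python3 chk.py
```

```text
8.35 [ 0.67054088 -0.09631847  0.08871461] 0.23808621420394374 58.33803795852873
F slot xyz 7.0923536038516835 -0.4493505038303111 8.255912391666726 err x,y,h mm 0.19739418424274152 -1.3184710847790049 13.260038733529193 (array([-0.258, -0.027,  0.06 ]), array([ 0.0053, -0.0143, -0.0005]))
```

Call:
{"method": "apply_moves", "body": {
  "commands": [
    [[255, -0.04, -0.01, 0.011, 0, -0.005, 0], [255, -0.08, -0.01, 0.021, 0, -0.01, 0], [255, -0.12, -0.01, 0.032, 0, -0.01, 0], [255, -0.15, -0.01, 0.04, 0, -0.01, 0], [255, -0.15, -0.01, 0.04, 0, -0.01, 0], [255, -0.15, -0.01, 0.04, 0, -0.01, 0]]
  ]
}}

```text
t: 8.95
ee_pos: [0.6651, -0.0955, 0.0807]
eef_rot: [[0.763, -0.003, 0.646], [-0.0, -1.0, -0.004], [0.646, 0.003, -0.763]]
force: [9.9, -1.5, 0.1]
gripper_width: 0.236
grip_force: 58.1
```

```bash
python3 chk.py
```

```text
8.95 [ 0.6650797  -0.0955259   0.08069246] 0.23627143398497716 58.104395632799424
F slot xyz 8.074861496382265 -1.4534409353651134 5.739929955698901 err x,y,h mm 0.32517457390095916 -0.5259039056016157 3.5562740588294335 (array([-0.07 , -0.011,  0.012]), array([ 0.0045, -0.0015, -0.0005]))
```

Call:
{"method": "apply_moves", "body": {
  "commands": [
    [[255, -0.03, 0, 0.008, 0, 0, 0], [255, -0.06, 0, 0.016, 0, 0, 0], [255, -0.08, 0, 0.021, 0, 0, 0], [255, -0.08, 0, 0.021, 0, 0, 0]]
  ]
}}

```text
t: 9.35
ee_pos: [0.6649, -0.0957, 0.0804]
eef_rot: [[0.76, -0.004, 0.65], [-0.001, -1.0, -0.005], [0.65, 0.003, -0.76]]
force: [12.2, 2.1, 4.9]
gripper_width: 0.235
grip_force: 58.6
```

```bash
python3 chk.py
```

```text
9.35 [ 0.66487818 -0.09572522  0.08036729] 0.23528925118039898 58.61527772671252
F slot xyz 7.141569736208979 2.0648782094943288 11.005651112156645 err x,y,h mm 0.3466077909394418 -0.7252164827745988 3.1743254657262283 (array([-0.063, -0.014,  0.009]), array([ 0.0053, -0.0068, -0.0009]))
```

Call:
{"method": "apply_moves", "body": {
  "commands": [
    [[255, -0.04, 0, 0.011, 0, 0, 0], [255, -0.08, 0, 0.021, 0, 0, 0], [255, -0.12, 0, 0.032, 0, 0, 0], [255, -0.12, 0, 0.032, 0, 0, 0], [255, -0.12, 0, 0.032, 0, 0, 0]]
  ]
}}

```text
t: 9.85
ee_pos: [0.6648, -0.0962, 0.0802]
eef_rot: [[0.754, -0.005, 0.657], [-0.001, -1.0, -0.006], [0.657, 0.004, -0.754]]
force: [14.8, 5.8, 13.4]
gripper_width: 0.238
grip_force: 59.7
```

```bash
python3 chk.py
```

```text
9.85 [ 0.66483394 -0.09615984  0.08024858] 0.2380124110207655 59.65725076619492
F slot xyz 4.470942440879678 5.822157559566478 19.481757679264415 err x,y,h mm 0.3784616746626381 -1.159835303282175 3.0517143886762583 (array([-0.061, -0.023,  0.007]), array([ 0.0066, -0.0153, -0.0015]))
```

Firm stop at 19.5 N with no further travel. I'll relieve the load and let go with a small opening, then check the seating depth.

Call:
{"method": "apply_moves", "body": {
  "commands": [
    [[255, 0.08, 0, -0.021, 0, 0, 0], [255, 0.16, 0, -0.043, 0, 0, 0], [255, 0.22, 0, -0.058, 0, 0, 0], [255, 0.22, 0, -0.058, 0, 0, 0], [255, 0.22, 0, -0.058, 0, 0, 0]]
  ]
}}

```text
t: 10.35
ee_pos: [0.6648, -0.0947, 0.0804]
eef_rot: [[0.765, -0.002, 0.645], [-0.001, -1.0, -0.002], [0.645, 0.001, -0.765]]
force: [9.3, 1.1, -0.9]
gripper_width: 0.239
grip_force: 59.7
```

```bash
python3 chk.py
```

```text
10.35 [ 0.66483149 -0.09471185  0.08035654] 0.23939149241963104 59.73705589771271
F slot xyz 8.15141509456788 1.0622828036656073 4.553338211143348 err x,y,h mm 0.3145271105229048 0.2881544104000322 3.1387405007254494 (array([-0.062,  0.006,  0.01 ]), array([ 0.0028,  0.0009, -0.0009]))
```

Call:
{"method": "apply_moves", "body": {
  "commands": [
    [[200, 0, 0, 0, 0, 0, 0], [150, 0, 0, 0, 0, 0, 0], [128, 0, 0, 0, 0, 0, 0], [128, 0, 0, 0, 0, 0, 0], [128, 0, 0, -0.3, 0, 0, 0], [128, 0, 0, -0.8, 0, 0, 0], [128, 0, 0, -1.5, 0, 0, 0], [128, 0, 0, -2.2, 0, 0, 0], [128, 0, 0, -2.9, 0, 0, 0], [128, 0, 0, -3.0, 0, 0, 0], [128, 0, 0, -3.0, 0, 0, 0]]
  ]
}}

```text
t: 11.45
ee_pos: [0.5667, -0.0943, 0.194]
eef_rot: [[0.767, -0.001, 0.642], [-0.0, -1.0, -0.002], [0.642, 0.001, -0.767]]
force: [0.5, 0.5, -0.0]
gripper_width: 0.499
grip_force: 0.0
```

```bash
python3 - <<'E'
from h import *
st=env.get_state();print(st['t'],st['ee_pos'],st['gripper_width'],st['force'])
s=snap('wrist');P=cloud(s);np.savez('w6.npz',P=P,img=s['img'],z=s['z_map'])
print([w2px(s,O+SZ*h).round() for h in (0,.034,.078)])
b=snap('side')
print([w2px(b,O+SZ*h).round() for h in (0,.034,.078)])
cv2.imwrite('pics/v6.png',cv2.resize(np.hstack([s['img'],np.vstack([cv2.resize(b['img'][130:270,290:430],(420,420))])]),(800,343)))
E
```

```text
11.45 [ 0.56665951 -0.09428016  0.19402996] 0.4985075788510849 [ 0.50028206  0.46333322 -0.00504413]
[array([278., 242.]), array([278., 214.]), array([278., 172.])]
[array([335., 225.]), array([345., 212.]), array([358., 195.])]
```

View pics/v6.png

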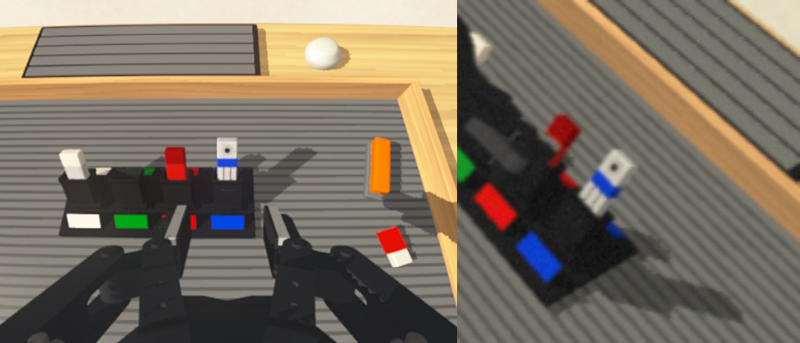

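The drive stands in the blue slot. I'll check depth by comparing its end with the red (66 mm) and white (62 mm) drive tops.

```bash
python3 - <<'E'
from h import *
d=np.load('w6.npz');P=d['P']
for n,y in dict(drive=-.095,red=-.035,green=.025,white=.085).items():
    q=P.reshape(-1,3);q=q[(abs(q[:,1]-y)<.009)&(abs(q[:,0]-.65)<.06)&(q[:,2]>.04)]
    S=(q-np.array([O[0],y,O[2]]));x=S@SX*1e3;z=S@SZ*1e3
    k=(abs(x)<11);print(n,k.sum(),np.percentile(z[k],[90,97,99,100]).round(1))
    f=(x>-12)&(x<-2)&(z>45);print('  front face x',np.median(x[f]) if f.sum() else None, 'lip',np.percentile(z[(x<-9)&(x>-20)],[90,98]).round(1))
E
```

```text
drive 1298 [77.9 79.3 79.6 80. ]
  front face x -4.757949731832296 lip [32.4 33.4]
red 1122 [66.5 67.3 67.6 68.1]
  front face x -3.576295812513324 lip [33.  34.2]
green 550 [29.1 31.6 33.9 34.2]
  front face x None lip [33.  34.2]
white 1073 [63.3 64.1 64.3 64.7]
  front face x -3.0693175579669685 lip [33.8 34.9]
```

```bash
python3 -c "
from bench import env
print(env.job_done())"
```

```text
the job is handed in; nothing more can be done
None
```

The flash drive is in its blue-labelled slot, plug end down and released. It came to a hard stop under about 20 N, and its end stands 12 mm above the red stick's top, as it should when fully home. I handed the job in at about 11.6 s; no verdict was returned.

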